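Return the probe to its storage vial

ROBOT

A 6-joint arm with a two-finger parallel gripper is mounted at the origin on the work surface. World frame = base frame: x ahead of the robot, y to its left, z up, the work surface at z = 0. Lengths are in mm, angles in rad, forces in N, time in s.
With the tool pointing down it reaches from about 350 to 875 mm from the base axis. Payload 4.2 kg.
Tool frame: the origin (TCP) lies at the very end of the fingers, on their centre line; the grasp point (between the pads) lies 19 mm behind it; z points along the fingers, y is the line along which they close (so a half turn about z gives the same grasp; the last joint's range is limited). The gripper opens to 85 mm and grips with 20 to 120 N. Pads are 22 mm wide; open, the fingers measure 114 mm over their backs; the gripper's body (76 mm by 85 mm) begins 54 mm behind the grasp point. The pads swing forward as they close: fully open they stand 13 mm farther back than shut.
Start: joints at [-1.075, 0.385, 0.008, 0, -1.194, -0.259], TCP at [146.638, -607.533, 231.312] pointing down, gripper open.
Joint ranges: [-3.14, 3.14], [-1.21, 2.06], [-1.07, 1.41], [-3.16, 2.05], [-2.99, -0.16], [-3.1, 3.1]. Speed limits (rad/s): [2.79, 2.79, 3.14, 3.14, 3.14, 3.14].

INTERFACE

Orientations are given as a unit quaternion [x, y, z, w].
In Python, from plant import ctrl, jaws, kinematics, read_state, read_camera, ticket gives the robot as it stands. The module is installed in compiled form; this text tells all that it offers. Calls block until the motion is done:
- ctrl.movep(position, orientation): joint-space move of the TCP to a pose.
- ctrl.movel(position, rotation=None, rate=150, contact_N=None): straight line of the TCP; rotation=None keeps the orientation; rate is the mean speed in mm/s. With contact_N (N) it stops when the force on the tool has changed by that much, and returns True; else False.
- ctrl.move_joints(angles): joint-space move.
- jaws.grip(opening, squeeze=None): opening from 0.0 (shut) to 1.0 (fully open); squeeze is the grip in N (None keeps the last); returns when the fingers have stopped.
- ctrl.wait(seconds).
- kinematics.solve_ik(position, orientation): joint angles nearest the present ones, or None.
- read_state(): the state.
- read_camera(name): name is "side" or "top"; returns a dict with "img" (420x560x3 uint8, blue, green, red), "camera_matrix" (3x3 intrinsics, pixels), "k1" (the pictures are not rectified: a ray, as slopes to the right and down, at radius r is drawn at 1 + k1 r^2 times it, then the intrinsics apply), "rvec" (rotation vector, rad) and "tvec" (3), from world to camera coordinates, as OpenCV has them. Camera axes: x right, y down, z forward; pixel columns grow to the right and rows downward; lengths in mm; the calibration is good to about 2 mm. A picture is of the moment at which its call begins. There is no depth.
A pose or a line that the arm cannot do raises ctrl.IKError and nothing moves.
- ticket.finish_job(): hands the job in; it is judged then, once.
The state is a dict: "clock": time; "joints": joint angles; "joint_velocities": joint speeds; "joint_torque": joint torques, N m; "position": TCP position; "tcp_rot": TCP orientation; "wrist_force": force on the tool from outside, world axes, zero at the start; "ft_torque": the same for the moment, N m; "gripper_width": opening from 0.0 (shut) to 1.0 (fully open); "gripper_force": force on a finger pad.
Only numpy, scipy, OpenCV 4.12 (cv2) and the standard library are available. Lean on these libraries where they do the work, as an engineer would, in place of code of your own. Each camera call takes 0.05 s, during which the arm holds its last target. There are 200 camera calls.

TASK

Take the measuring probe out of its white holder and slide its steel shaft down into the vial with the blue collar, which stands raised, then push the probe down so that its handle presses the collar fully home onto the vial. Do not press the blue collar down before the shaft is in it. Leave the probe seated there upright and released, and leave the yellow-collared vial and the bottles and slide box on the bench as they are.

Things in the scene. Friction and masses are not known exactly. Their poses are not given: they have to be found in the camera images.
- probe: loose measuring probe, 145 mm long, 80 g, standing upright: below a round steel shaft 10 mm in diameter and 85 mm long with a chamfered tip, above it a round grey handle 26 mm in diameter and 60 mm long with a blue band at its foot. Origin at the tip's end, z up along the shaft. The step from shaft to handle is a flat shoulder at z = 85 mm; the handle's top is at z = 145 mm
- probe_shoulder (a point): centre of the probe's shoulder (underside of the handle), 85 mm above the tip
- probe_grip (a point): good place to grip the handle: on its axis, 40 mm above the shoulder, 20 mm below the handle's top
- holder: fixed white holder, 90 x 80 mm foot, a rear post and a 84 x 70 mm top plate, 12 mm thick, whose upper face is 100 mm above the table, with a 14 mm through hole at its centre. The probe hangs in the hole, its shoulder resting on the plate. Origin on the table under the hole, z up
- rack: fixed green vial rack, 80 mm deep (its x), 238 mm long (its y), 62 mm high. Three vials stand in it in a row along its y, 70 mm apart, in any order. Origin under its centre on the table
- vial_blue: fixed clear vial with the blue collar: outer diameter 34 mm, inner 28 mm, 100 mm tall, standing on the rack's 10 mm base, so its rim is 110 mm above the table. Origin under its centre, z up; inner floor at z = 5 mm
- collar_blue (a joint): slide of the blue collar, in m: 0 is fully raised (flange's underside 15 mm above the vial's rim), 0.015 is fully home (flange on the rim). It stays where it is left; about 6 N moves it down. It starts at 0 to 0.004
- collar_blue_top (a point): centre of the upper face of the blue collar, at the mouth of its hole: a 14 mm hole through a flange 38 mm in diameter and 6 mm thick, and a white skirt 24 mm long below it inside the vial. Upper face 131 mm above the table when fully raised, 116 mm when home
- vial_yellow: a like vial with a yellow collar, not to be used. Origin under its centre, z up
- collar_yellow (a joint): slide of the yellow collar, in m, same meaning as the blue one; to be left alone
- vial_capped: fixed closed amber vial with a white cap, 116 mm tall, 37 mm in diameter. Origin under its centre
- wash_bottle: loose white wash bottle with a red spout, 60 mm in diameter, 160 mm tall. Origin at the centre of its underside; to be left alone
- amber_bottle: loose amber bottle with a black cap, 56 mm in diameter, 110 mm tall. Origin at the centre of its underside; to be left alone
- slide_box: loose blue and grey slide box, 80 x 100 x 36 mm. Origin at the centre of its underside; to be left alone

How it is judged:
By the outcome, as a careful person would: the job done as asked, in the order asked, and still so for the second after the job is handed in, with the robot touching nothing.
It also fails if it takes over 48 s, if anything falls off the work surface, if the arm or the gripper's body presses on something with over 40 N, if the wrist force passes 120 N, or if a joint passes its speed limit or range.

## Working session

There is one attempt and no reset: what is moved stays moved. The work goes in short steps, each a Python script; the robot and the scene stay as the last script left them, time stands still between calls to the robot, and variables do not carry over. Pictures are saved under pics/ and viewed, at most 10 in all, crops included, and the job is handed in when it is done.

```bash
mkdir -p pics; python3 - <<'E'
from plant import *
import cv2,numpy as np
for n in("side","top"):
    c=read_camera(n); cv2.imwrite(f"pics/{n}0.png",c["img"])
    R=cv2.Rodrigues(np.array(c["rvec"],float))[0]
    print(n,c["camera_matrix"],c["k1"],-R.T@np.ravel(c["tvec"]),R[2])
s=read_state();print(s["tcp_rot"],s["clock"])
E
```

```text
side [[494.08090199   0.         275.20737756]
 [  0.         494.08090199 202.834612  ]
 [  0.           0.           1.        ]] 0.014250168192703439 [205.75589487 829.41020787 823.67542389] [ 0.33931463 -0.71120049 -0.61567804]
top [[451.53087113   0.         274.58098234]
 [  0.         451.53087113 204.46720317]
 [  0.           0.           1.        ]] -0.11130534164676309 [ 550.18450292   10.9801106  1043.00512245] [ 0.07414219 -0.00940375 -0.99720334]
[-1.18061735e-01  9.93005772e-01  9.65848474e-04 -1.73385839e-04] 0.1
```

View pics/side0.png

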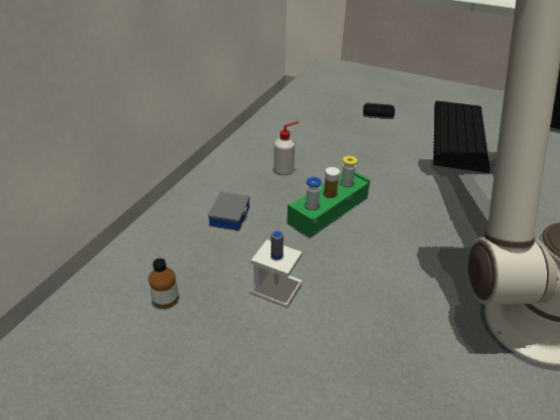

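View pics/top0.png

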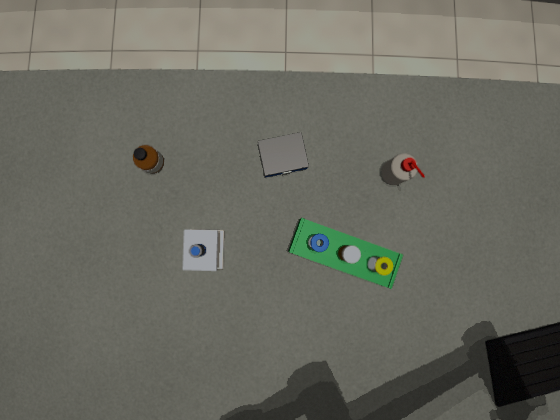

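The side view shows the probe at about (277,245) in its holder, the blue collar at (314,183) and the yellow at (350,161). In the top view the probe is at (196,251), the blue collar at (319,243) and the yellow at (384,266). Next I'll look at enlarged crops for precise features.

```bash
cat > h.py <<'E'
from plant import *
import cv2,numpy as np
def cam(n):
    c=read_camera(n);c["R"]=cv2.Rodrigues(np.array(c["rvec"],float))[0];c["C"]=-c["R"].T@np.ravel(c["tvec"]);return c
def ray(c,px):
    d=np.array([c["k1"],0,0,0.])
    K=np.array(c["camera_matrix"])
    u=cv2.undistortPoints(np.array([[px]],float),K,d,).ravel()
    v=c["R"].T@np.r_[u,1];return v/np.linalg.norm(v)
def plane(c,px,z):
    v=ray(c,px);return c["C"]+v*(z-c["C"][2])/v[2]
def tri(a,pa,b,pb):
    u,v=ray(a,pa),ray(b,pb)
    s=np.linalg.lstsq(np.c_[u,-v],b["C"]-a["C"],rcond=None)[0]
    p,q=a["C"]+u*s[0],b["C"]+v*s[1];return (p+q)/2,np.linalg.norm(p-q)
def blobs(c,lo,hi,amin=12):
    m=cv2.inRange(cv2.cvtColor(c["img"],cv2.COLOR_BGR2HSV),np.array(lo),np.array(hi))
    n,l,s,ce=cv2.connectedComponentsWithStats(m)
    return [(s[i].tolist(),ce[i].round(2).tolist(),l==i) for i in range(1,n) if s[i][4]>=amin]
E
python3 - <<'E'
from h import *
S,T=cam("side"),cam("top")
for n,c in(("side",S),("top",T)):
    print(n)
    for k,lo,hi in(("blue",(100,120,40),(125,255,255)),("yel",(22,150,100),(34,255,255)),("green",(55,120,40),(85,255,255))):
        for s,ce,m in blobs(c,lo,hi): print(k,s,ce,cv2.minAreaRect(np.argwhere(m)[:,::-1].astype(np.float32)) if k=="green" else "")
a=S["img"][140:300,235:375];b=T["img"][205:295,170:410]
a=cv2.resize(a,None,fx=3.7,fy=3.7,interpolation=0);b=cv2.resize(b,None,fx=3.3,fy=3.3,interpolation=0)
cv2.imwrite("pics/sc.png",a);cv2.imwrite("pics/tc.png",b)
E
```

```text
side
blue [307, 177, 15, 10, 108] [313.76, 181.52] 
blue [209, 215, 36, 15, 237] [226.06, 223.21] 
blue [273, 231, 9, 6, 37] [276.89, 233.78] 
blue [272, 254, 10, 5, 35] [276.4, 256.0] 
yel [343, 156, 14, 9, 79] [349.57, 160.14] 
green [288, 173, 82, 64, 2167] [326.88, 206.08] ((328.3461608886719, 200.76922607421875), (38.274314880371094, 90.6934814453125), 56.3099365234375)
top
blue [311, 234, 18, 18, 226] [319.31, 242.47] 
blue [191, 247, 9, 8, 59] [194.93, 250.47] 
yel [375, 257, 18, 18, 218] [383.66, 265.6] 
green [288, 218, 115, 71, 2863] [342.95, 252.28] ((345.302734375, 252.6232147216797), (109.9925537109375, 36.39421081542969), 19.855213165283203)
```

View pics/sc.png

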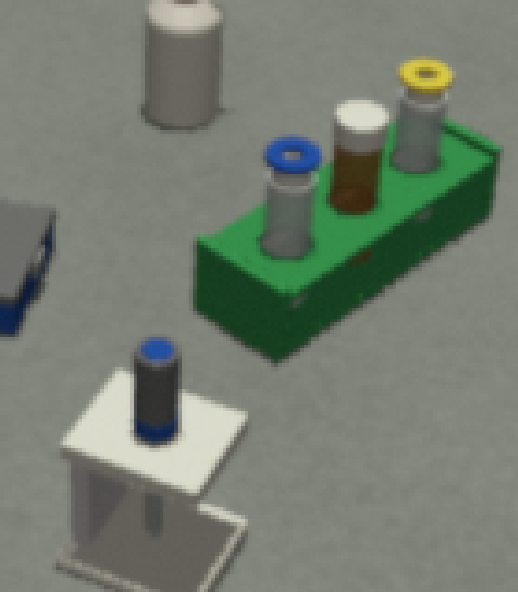

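View pics/tc.png

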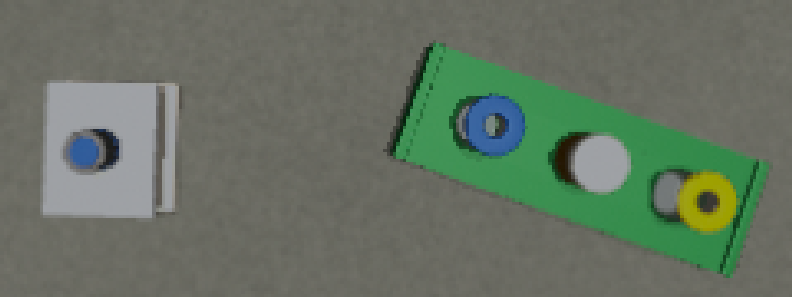

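The crops show the holder's plate square-on, with the probe vertical in it, and the blue collar's ring and hole clear in both views, raised and level with the yellow one. Next I'll compute the positions and grasp.

```bash
python3 - <<'E'
from h import *
S,T=cam("side"),cam("top")
B=((100,120,40),(125,255,255))
def pick(c,near,lo,hi): 
    m=min(blobs(c,lo,hi),key=lambda b:np.hypot(*(np.array(b[1])-near)))[2]
    h=cv2.convexHull(np.argwhere(m)[:,::-1].astype(np.float32));M=cv2.moments(h);return np.array([M["m10"],M["m01"]])/M["m00"]
pt,ps=pick(T,(195,250),*B),pick(S,(277,234),*B)
print("probe top",plane(T,pt,160),plane(S,ps,160),tri(T,pt,S,ps))
ct,cs=pick(T,(319,243),*B),pick(S,(314,181),*B)
print("collar",ct,cs,plane(T,ct,129),plane(S,cs,128),tri(T,ct,S,cs))
yt=pick(T,(384,266),(22,150,100),(34,255,255));ys=pick(S,(350,160),(22,150,100),(34,255,255))
print("yellow",plane(T,yt,129),plane(S,ys,128),tri(T,yt,S,ys))
for n,p in(("wash",(400,178)),("amber",(148,162)),("box",(283,155))):print(n,plane(T,p,36))
E
```

```text
probe top [522.54945952 156.20754691 160.        ] [523.82278272 151.94013616 160.        ] (array([522.41932148, 155.53868256, 163.43428745]), np.float64(0.5184360536997878))
collar [319.30705394 242.45504841] [313.80032206 181.5136876 ] [542.97686212 -89.66843274 129.        ] [542.94237879 -92.41070755 128.        ] (array([542.51460999, -89.77029882, 129.82467376]), np.float64(1.0124090001894521))
yellow [ 498.34655493 -221.74605873  129.        ] [ 497.40192913 -223.02562982  128.        ] (array([ 497.75921451, -222.13503319,  128.36830901]), np.float64(1.1810744194009346))
wash [ 691.35989699 -282.46474047   36.        ]
amber [715.60540509 290.44274883  36.        ]
box [737.45251357 -15.27462246  36.        ]
```

```bash
cat >> h.py <<'E'
from scipy.spatial.transform import Rotation as Ro
def quat(s=1):
    y=s*np.array([131.9,-44.8,0]);y/=np.linalg.norm(y);z=np.array([0,0,-1.])
    return Ro.from_matrix(np.c_[np.cross(y,z),y,z]).as_quat()
def st(): 
    s=read_state();print("t",round(s["clock"],2),"p",np.round(s["position"],2),"F",np.round(s["wrist_force"],2),"M",np.round(s["ft_torque"],3),"w",round(s["gripper_width"],3),"gf",np.round(s["gripper_force"],1))
E
python3 - <<'E'
from h import *
for s in(1,-1):
    for p in([522.8,154.6,220],[522.8,154.6,121],[542.8,-90.5,137]):
        print(s,np.round(kinematics.solve_ik(p,quat(s)),2))
E
```

```text
1 [ 0.59  0.26 -0.21  0.   -1.11  2.23]
1 [ 0.59  0.36 -0.34  0.   -0.87  2.23]
1 [ 0.13  0.35 -0.31  0.   -0.92  2.68]
-1 [ 0.59  0.26 -0.21  0.   -1.11 -0.91]
-1 [ 0.59  0.36 -0.34  0.   -0.87 -0.91]
-1 [ 0.13  0.35 -0.31  0.   -0.92 -0.46]
```

```bash
python3 - <<'E'
from h import *
q=quat(-1)
ctrl.movep([522.8,154.6,235],q)
print(ctrl.movel([522.8,154.6,121],rate=100,contact_N=8)); st()
jaws.grip(0.0,60); st()
S,T=cam("side"),cam("top")
for n,c in(("s",S),("t",T)):
    for s,ce,m in blobs(c,(100,120,40),(125,255,255)):print(n,s,ce)
a=cv2.resize(S["img"][140:300,215:375],None,fx=2.4,fy=2.4,interpolation=0);b=cv2.resize(T["img"][200:300,160:260],None,fx=3.84,fy=3.84,interpolation=0)
cv2.imwrite("pics/grip.png",np.hstack([a,b]))
E
```

```text
False
t 4.58 p [523.26 154.84 121.68] F [ 0.56 -0.74 -0.6 ] M [ 0.     0.06  -0.027] w 0.997 gf 0.0
t 5.16 p [522.88 154.66 121.27] F [-1.71 -0.83  2.08] M [-0.033  0.175 -0.006] w 0.287 gf 58.8
s [209, 215, 36, 15, 237] [226.06, 223.21]
s [273, 231, 5, 6, 26] [275.12, 233.69]
s [271, 253, 11, 6, 35] [275.83, 255.69]
t [311, 234, 18, 18, 226] [319.31, 242.47]
```

View pics/grip.png

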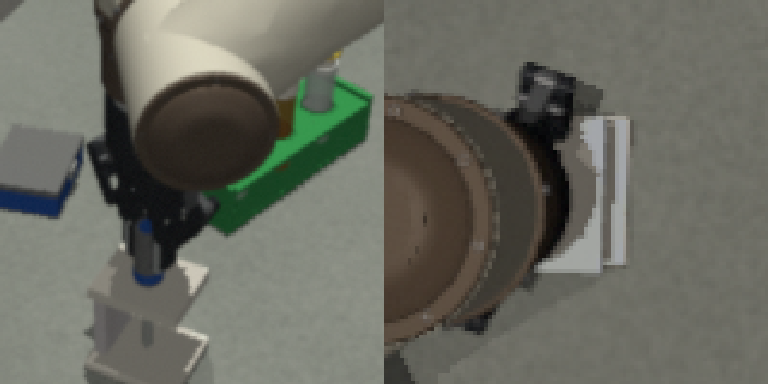

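The handle is gripped (width 0.287), with the probe still seated upright in the plate. Its band has shifted by only about 0.6 px. Next: lift, hover over the collar, and check the tip.

```bash
python3 - <<'E'
from h import *
ctrl.movel([522.8,154.6,260],rate=120,contact_N=15); st()
ctrl.movel([542.8,-90.6,260],rate=150)
ctrl.movel([542.8,-90.6,247],rate=60); ctrl.wait(0.3); st()
S,T=cam("side"),cam("top")
for n,c in(("s",S),("t",T)):
    for s,ce,m in blobs(c,(100,120,40),(125,255,255)):print(n,s,ce)
cv2.imwrite("pics/hov_s.png",S["img"])
a=cv2.resize(S["img"][125:215,260:370],None,fx=6,fy=6,interpolation=0)
cv2.imwrite("pics/hov.png",a)
E
```

```text
t 6.57 p [522.35 154.39 259.03] F [-0.32 -0.4  -0.61] M [-0.007 -0.     0.015] w 0.286 gf 58.8
t 9.03 p [542.92 -90.61 247.22] F [-0.17  1.01 -2.17] M [-0.02  -0.     0.017] w 0.287 gf 58.8
s [314, 122, 6, 3, 16] [316.81, 123.0]
s [312, 143, 10, 5, 36] [316.25, 145.25]
s [307, 178, 14, 9, 87] [313.53, 181.77]
s [209, 215, 36, 15, 236] [226.11, 223.24]
```

View pics/hov.png

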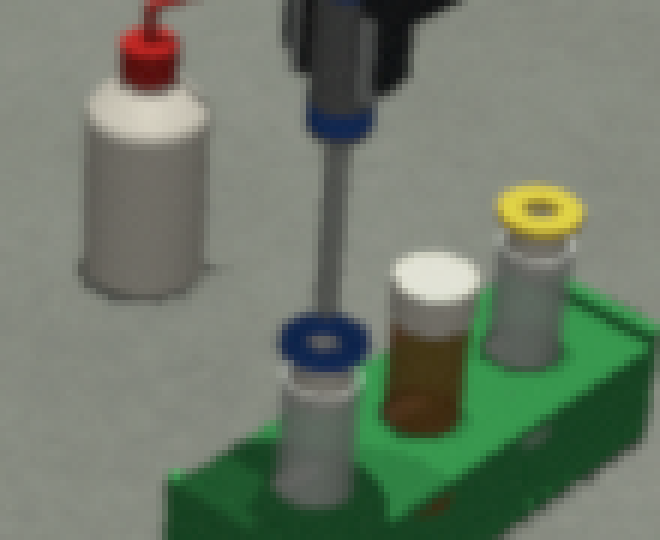

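The shaft ends close to the collar's rear edge, near pixel (314,178). The tip may be hidden by the collar, so I'll raise a little and measure the shaft axis and tip numerically.

```bash
cat >> h.py <<'E'
def proj(c,P):
    return cv2.projectPoints(np.array([P],float),np.array(c["rvec"],float),np.array(c["tvec"],float),np.array(c["camera_matrix"]),np.array([c["k1"],0,0,0.]))[0].ravel()
E
python3 - <<'E'
from h import *
ctrl.movel([542.8,-90.6,267],rate=60); ctrl.wait(0.4); st()
p=read_state()["position"]
S=cam("side")
for h in(-106.3,-80,-50,-21.3):print(h,proj(S,p+[0,0,h]).round(2))
print("collar pred",proj(S,[542.8,-90.6,130]))
for s,ce,m in blobs(S,(100,120,40),(125,255,255)):print(s,ce)
g=S["img"].mean(2)
for r in range(138,180):print(r,g[r,306:326].astype(int))
E
```

```text
t 10.01 p [542.74 -90.63 266.77] F [-0.22  0.31 -0.71] M [-0.033  0.005  0.022] w 0.288 gf 58.8
-106.3 [314.45 170.82]
-80 [315.16 161.55]
-50 [316.   150.66]
-21.3 [316.83 139.9 ]
collar pred [313.61821025 181.2430717 ]
[315, 114, 6, 4, 19] [317.58, 115.26]
[312, 136, 10, 5, 38] [316.53, 138.03]
[307, 178, 14, 9, 87] [313.6, 181.75]
[209, 215, 36, 15, 235] [226.05, 223.25]
138 [135 136 136 135 127  99  53  41  43  42  45  45  43  46  43  46  71 113
 131 134]
139 [134 135 135 135 133 113  68  47  44  44  46  45  46  44  45  52  86 125
 133 133]
140 [135 136 135 136 136 125  95  69  56  49  45  48  49  49  57  77 107 130
 131 132]
141 [137 136 136 138 138 134 125 112  89  59  57  55  60  71  92 114 127 133
 133 133]
142 [137 135 136 137 138 137 134 130 113  72  71  73  82 107 122 130 133 135
 134 135]
143 [137 138 137 137 137 137 137 134 119  79  77  79  91 118 131 135 134 134
 134 135]
144 [138 138 138 136 135 135 136 134 118  79  78  81  93 120 133 133 133 133
 133 133]
145 [137 138 138 136 136 135 134 129 109  78  78  80  93 120 133 133 134 133
 132 133]
146 [135 136 137 137 135 13
[... 2230 characters left out ...]
147]
172 [137 138 136 136 135 135 135 135 134 133 135 137 138 139 138 137 137 136
 128 121]
173 [136 136 135 136 135 136 136 137 137 136 136 136 137 138 137 136 138 139
 127 106]
174 [134 134 134 136 134 135 136 136 137 136 137 134 136 136 136 136 139 138
 126  99]
175 [135 135 134 134 134 133 135 133 134 134 134 135 136 136 136 136 137 137
 125  99]
176 [134 135 134 131 127 117 114 108 111 116 121 132 136 138 138 137 136 136
 124  95]
177 [135 133 124 104  89  79  75  70  73  78  84  99 117 132 136 136 137 135
 126  99]
178 [127 111  88  66  52  48  46  47  46  47  51  60  78  99 117 134 138 136
 123  91]
179 [116  77  53  44  43  42  44  45  46  44  43  44  49  59  85 117 136 136
 122  76]
```

```bash
python3 - <<'E'
from h import *
S=cam("side")
def P(*a):return proj(S,a)
# band surface centre, shoulder+~4 mm, front face toward the camera
def band(x,y,zs):
    d=S["C"][:2]-[x,y];d/=np.linalg.norm(d);return P(x+10*d[0],y+10*d[1],zs+4)
print("holder pre ",np.array([276.4,256.0])-band(522.8,154.6,100))
print("holder grip",np.array([275.83,255.69])-band(522.88,154.66,100))
print("top disc pre",np.array([276.89,233.78])-P(522.8,154.6,160))
print("hover 247  ",np.array([316.25,145.25])-band(542.92,-90.61,247.22-21.3))
print("hover 267  ",np.array([316.53,138.03])-band(542.74,-90.63,266.77-21.3))
# flange outline and tip outline from rendered circles vs observed
a=np.linspace(0,6.283,80)
def ring(x,y,z,r):return np.array([P(x+r*np.cos(t),y+r*np.sin(t),z) for t in a])
for z in(131,129,127):
    u=np.vstack([ring(542.8,-90.6,z,19),ring(542.8,-90.6,z-6,19)]);h=ring(542.8,-90.6,z,7)
    print(z,"flange rows",u[:,1].min(),u[:,1].max(),"cols",u[:,0].min(),u[:,0].max(),"hole c",h.mean(0))
for r in(3,4,5):print("tip bottom",r,ring(542.74,-90.63,266.77-106.3,r)[:,1].max())
g=S["img"].astype(int)
for r in range(174,192):print(r,g[r,304:324,0],g[r,304:324,2])
E
```

```text
holder pre  [ 0.10623018 -2.06050445]
holder grip [-0.41694722 -2.37634009]
top disc pre [ 0.07458976 -0.81019944]
hover 247   [ 0.12652251 -2.78567675]
hover 267   [-0.24103578 -2.59464864]
131 flange rows 176.39991071171653 187.55366985714772 cols 305.653284041406 321.51294075783676 hole c [313.61116388 180.90039334]
129 flange rows 177.0696247423349 188.22656340726024 cols 305.6099650710197 321.45303342462313 hole c [313.55947292 181.57381757]
127 flange rows 177.7379742591878 188.89805747444908 cols 305.56673659016496 321.3932521103714 hole c [313.5078905  182.24585333]
tip bottom 3 171.53230804896066
tip bottom 4 171.7705372441539
tip bottom 5 172.0090855370612
174 [130 129 129 127 129 129 130 130 131 132 132 131 131 129 130 129 130 130
 133 132] [136 135 135 135 136 136 135 136 137 138 138 137 136 136 137 137 136 136
 140 139]
175 [129 129 128 130 130 130 128 129 129 130 129 129 130 129 131 131 130 131
 131 130] [136 135 134 136 136 136 135 135 135 135 134 135 136 137 137 139 137 137
 138 137]
176 [128 128 129 130 130 128 122 118 116 111 114 118 121 128 132 133 133 132
 131 130
[... 1934 characters left out ...]
10 104  64
  55  54]
188 [126 127 129 131 120  95  93  96  98  99  99  98  98  96 103 122 121  85
  78  69] [132 133 135 135 125 103 101 105 107 108 108 107 107 104 106 117 109  65
  56  54]
189 [127 127 120 114 125 118 107 103 103 102 102 101 101 106 117 122 100  80
  76  68] [133 134 125 118 129 125 115 112 112 113 113 112 111 114 122 118  88  59
  55  54]
190 [128 128 118 101 107 118 126 128 125 116 121 120 127 133 120 102  82  78
  77  67] [135 135 123 104 111 123 133 135 133 125 129 129 135 140 123  98  66  56
  56  54]
191 [128 125 115  95  90  98 112 115 117 121 123 121 119 118 100  85  79  78
  75  64] [135 132 120  97  93 102 116 120 122 125 129 127 126 122 101  77  62  56
  54  52]
```

Side-view residuals: vial rim −1.2 px, tip −1.1 px in rows, and a column mismatch of about 0.2 px. The tip is therefore centred to about 0.5 mm. I'll make a small correction and insert gently.

```bash
python3 - <<'E'
from h import *
x,y=542.45,-90.8
ctrl.movel([x,y,245],rate=60); ctrl.wait(0.3); st()
print(ctrl.movel([x,y,222],rate=25,contact_N=3)); st()
S=cam("side")
for s,ce,m in blobs(S,(100,120,40),(125,255,255)):print(s,ce)
cv2.imwrite("pics/ins.png",cv2.resize(S["img"][125:215,260:370],None,fx=6,fy=6,interpolation=0))
E
```

```text
t 10.93 p [542.6  -90.79 245.3 ] F [ 0.28 -0.85 -0.59] M [-0.012 -0.044 -0.003] w 0.286 gf 58.8
False
t 11.99 p [542.58 -90.8  222.2 ] F [ 0.17  1.15 -0.63] M [-0.015 -0.026  0.003] w 0.294 gf 58.8
[314, 131, 6, 4, 19] [316.42, 132.89]
[311, 153, 10, 5, 33] [315.73, 154.73]
[307, 178, 14, 9, 76] [313.45, 182.39]
[209, 215, 36, 15, 235] [226.05, 223.25]
```

View pics/ins.png

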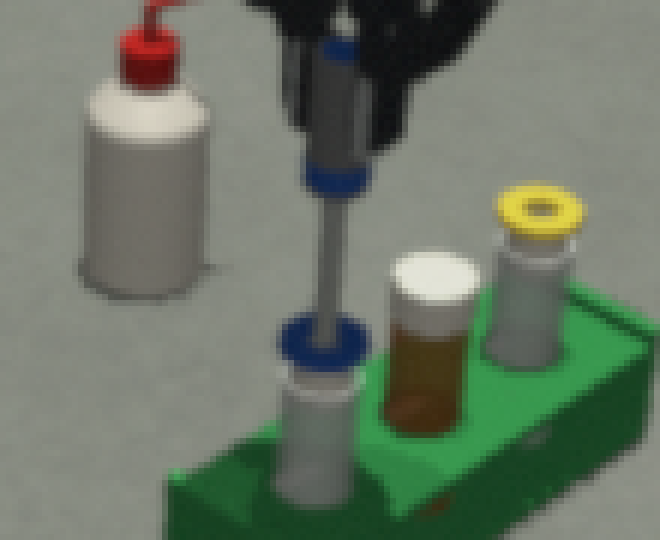

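The shaft enters the collar's hole at (314,182) with no contact force and the collar hasn't moved. Next I'll slide it down and then press.

```bash
python3 - <<'E'
from h import *
x,y=542.45,-90.8
print(ctrl.movel([x,y,158],rate=45,contact_N=5)); st()
E
```

```text
False
t 13.62 p [542.67 -90.79 158.33] F [ 0.03 -0.1  -0.92] M [-0.001 -0.001 -0.027] w 0.289 gf 58.8
```

```bash
python3 - <<'E'
from h import *
x,y=542.45,-90.8
for z in(150,144,140,138):
    print(z,ctrl.movel([x,y,z],rate=30,contact_N=30)); st()
print(ctrl.movel([x,y,133],rate=15,contact_N=20)); st()
S=cam("side")
for s,ce,m in blobs(S,(100,120,40),(125,255,255)):print(s,ce)
cv2.imwrite("pics/pr.png",cv2.resize(S["img"][125:215,260:370],None,fx=6,fy=6,interpolation=0))
E
```

```text
150 False
t 14.03 p [542.33 -90.78 149.76] F [-0.61 -0.66 -1.  ] M [-0.02   0.001  0.032] w 0.291 gf 58.8
144 False
t 14.38 p [542.49 -90.86 144.26] F [-0.88  0.07  2.46] M [ 0.051  0.269 -0.011] w 0.29 gf 59.3
140 False
t 14.67 p [542.64 -90.91 140.22] F [-1.15  0.49  2.63] M [-0.148  0.178  0.007] w 0.29 gf 59.4
138 False
t 14.92 p [542.64 -90.87 138.2 ] F [-0.39 -0.16  3.39] M [-0.12   0.177  0.018] w 0.288 gf 59.4
True
t 15.22 p [542.7  -90.98 137.21] F [-1.15  1.1   4.53] M [0.247 0.248 0.017] w 0.288 gf 59.3
[312, 163, 5, 4, 19] [314.11, 164.42]
[307, 183, 14, 8, 86] [313.23, 186.59]
[209, 215, 36, 15, 235] [226.05, 223.25]
```

View pics/pr.png

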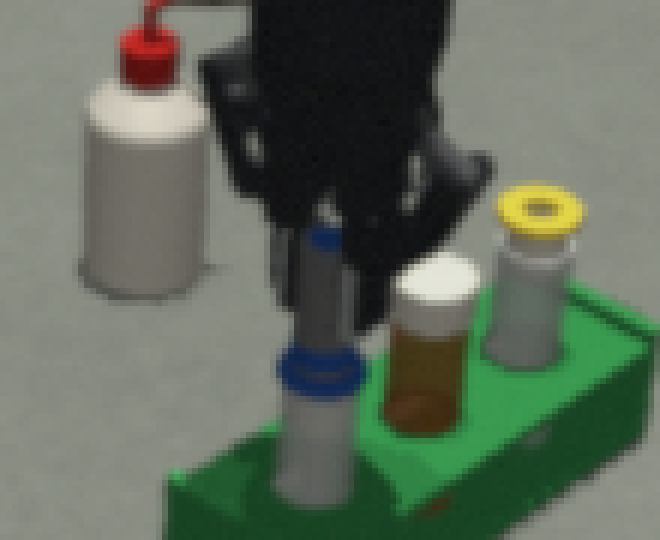

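The collar has dropped to row 186.6 onto the rim, with the handle on it; the press stopped hard at TCP z = 137.2, as expected for home. I'll press once more firmly, release, retreat and verify.

```bash
python3 - <<'E'
from h import *
x,y=542.5,-90.85
print(ctrl.movel([x,y,133],rate=15,contact_N=35)); st()
ctrl.movel([x,y,137.0],rate=20); st()
jaws.grip(1.0); ctrl.wait(0.2); st()
ctrl.movel([x,y,240],rate=80)
ctrl.movel([420,60,300],rate=150); ctrl.move_joints([-1.075,.385,.008,0,-1.194,-.259]); ctrl.wait(.3); st()
S,T=cam("side"),cam("top")
for n,c in(("s",S),("t",T)):
    for s,ce,m in blobs(c,(100,120,40),(125,255,255)):print(n,s,ce)
for s,ce,m in blobs(T,(22,150,100),(34,255,255)):print(s,ce)
a=cv2.resize(S["img"][125:215,270:370],None,fx=4.4,fy=4.4,interpolation=0);b=cv2.resize(T["img"][210:300,290:370],None,fx=4.4,fy=4.4,interpolation=0)
cv2.imwrite("pics/fin.png",np.hstack([a,b]))
cv2.imwrite("pics/fs.png",S["img"])
print("disc at home",proj(S,[542.6,-90.8,176]),proj(T,[542.6,-90.8,176]))
E
```

```text
False
t 15.69 p [542.82 -90.98 136.97] F [-7.39  3.16 22.86] M [0.84  2.414 0.047] w 0.287 gf 61.6
t 16.04 p [542.55 -90.72 137.21] F [-1.56  1.71  7.34] M [ 0.513  0.565 -0.031] w 0.283 gf 59.8
t 16.86 p [542.51 -90.84 137.02] F [-0.13  0.47 -0.58] M [-0.016 -0.034  0.041] w 1.002 gf 0.0
t 22.68 p [ 147.34 -607.39  231.3 ] F [ 0.09 -0.92 -0.59] M [-0.023  0.066 -0.036] w 1.001 gf 0.0
s [312, 163, 7, 4, 24] [315.0, 164.5]
s [306, 182, 15, 9, 96] [313.25, 186.56]
s [209, 215, 36, 15, 236] [225.99, 223.23]
t [310, 234, 15, 18, 101] [315.18, 242.02]
t [318, 239, 9, 9, 65] [321.83, 242.6]
[375, 257, 18, 18, 218] [383.66, 265.6]
disc at home [314.94818208 165.35699262] [322.57543966 242.90457024]
```

View pics/fin.png

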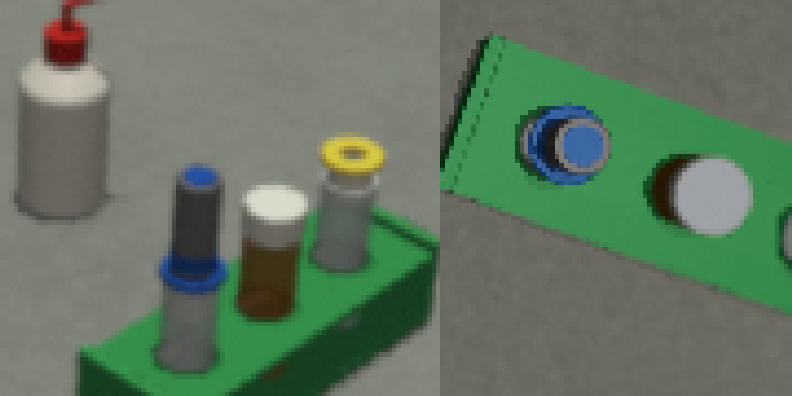

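The probe stands upright in the blue collar, with its top disc at side (315.0,164.5). That residual is −0.86 px, matching the −0.81 px seen at the start, so the handle's top is at 176 mm and the collar is home. The yellow collar is unchanged.

```bash
python3 -c "
from plant import ticket
print(ticket.finish_job())"
```

```text
the job is handed in; nothing more can be done
None
```

The job is handed in at about 23 s: the probe stands upright and released in the blue-collared vial with the collar pressed home as far as the side camera can tell, and the yellow collar and slide box read the same as before in the images; I did not measure the bottles again, but the arm stayed clear of them.

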